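# Clear the tall bottle out of the drawer, put the brush away and shut it

### The job

The orange detergent bottle has been left in the open drawer, where it is too tall for the drawer to close and takes up the brush's compartment. Lift it out and set it down gently, upright, on the blue drip tray; then lay the scrubbing brush, bristles down, flat in the compartment the bottle came from, and push the drawer fully shut. Leave the green tin in its own compartment, and do not disturb the iron or the small blue stain-remover bottle.

Things in the scene. Friction and masses are not known exactly. Their poses are not given: they have to be found in the camera images.
- cabinet: Low drawer box fixed on the counter to the robot's left, its front facing roughly world -y: white, light wooden top; 240 mm deep (x), 360 wide (y), 120 high. Origin: centre of its underside. Its x axis points from front to back, the way the drawer closes; the front face is at x = -120 mm. The roof (108 to 120 mm above the counter) lets things in the drawer lower than 90 mm pass under.
- drawer (a joint): The one drawer of the box. 0 = fully shut, grows in m as it is pulled out towards the cabinet's -x; at most 0.2, starts at 0.155 to 0.185. It slides against about 1.5 N of friction plus light damping (6 N s/m) and stays where it is left; it has no latch.
- drawer_floor (a point): Centre of the drawer's inner floor (surface, 14 mm above the counter), moves with it; axes as the cabinet's. Inside 176 mm along x, 320 along y; walls 6 mm thick, 45 high. A divider along x at y = 0 makes two compartments centred at y = +80 and -80 mm. Inner face of the front panel at x = -88 mm; with the drawer open by j mm the cabinet roof begins at x = j - 88 mm.
- drawer_handle (a point): Middle of the drawer's dark bar handle: 12 mm diameter, 120 mm long along y, 82 mm above the counter, its axis 34 mm in front of the white front panel (panel 16 mm thick, top 106 mm above the counter). Moves with the drawer; axes as the cabinet's. The drawer can be pushed shut on this bar or on the panel.
- bottle: Orange detergent bottle, 190 mm high, 0.4 to 0.7 kg. Body 58 mm along x, 90 along y, 115 high, then a narrowing neck; red round cap, 42 mm diameter, from 145 to 190 mm above its foot, on its axis: grasp it there from above. Origin: centre of its foot; z up. Starts standing in one of the two drawer compartments (either one).
- tin: Green round tin, 88 mm wide, 46 mm high; origin: centre of its foot. Stands in the other compartment and stays there; it passes under the cabinet roof.
- tray: Square blue drip tray fixed on the counter to the robot's right: 170 x 170 mm outside, 12 mm high, wall 5 mm, inner floor 5 mm above the counter. Origin: centre of its underside; axes along its sides.
- brush: Scrubbing brush lying bristles down on the counter: 120 mm long along its x, 48 mm wide along its y, 45 mm high, 0.15 kg. Yellow plastic back from 26 to 45 mm above its underside; below it a stiff white bristle block 106 x 38 mm. Origin: centre of its underside (bristle tips); z up. Grasp the back across its width from above.
- iron: Bystander: white and blue clothes iron lying on its sole, 240 mm long along its x, 110 mm wide, 130 mm high; origin at its underside.
- stain_bottle: Bystander: small blue bottle with red cap, 54 mm diameter, 150 mm high; origin: centre of its foot.
Not all that is in view belongs to the job. Of the things like the bottle, leave any that is grey or pink; of the rest the smaller one is meant.

How it is judged (in metres and radians):
On the way, in this order (a step that is already met when the one before it is completed fails the run):
1. the bottle stands released and upright on the drip tray (x of bottle in the frame of tray between -0.05 and 0.05 m and y of bottle in the frame of tray between -0.05 and 0.05 m and z of bottle in the frame of tray below 0.009 m and angle between bottle's own z axis and vertical below 0.1 rad and linear speed of bottle below 0.03 m/s and contact force between bottle and the fingers below 0.1 N), for 0.2 s.
2. the brush lies released, flat and bristles down, in the compartment without the tin, the drawer still open (((y of brush in the frame of drawer_floor above 0.02 m and y of tin in the frame of drawer_floor below -0.02 m) or (y of brush in the frame of drawer_floor below -0.02 m and y of tin in the frame of drawer_floor above 0.02 m)) and x of brush in the frame of drawer_floor between -0.08 and 0.08 m and y of brush in the frame of drawer_floor between -0.15 and 0.15 m and z of brush in the frame of drawer_floor between -0.01 and 0.01 m and angle between brush's own z axis and vertical below 0.15 rad and contact force between brush and the fingers below 0.1 N and value of joint drawer above 0.06 m), for 0.2 s.
At the end, for the whole second after the job is handed in: Drawer shut to within 6 mm; brush flat (0.15 rad), bristles down, on the drawer floor in the compartment without the tin; tin standing in its own compartment; bottle upright (0.1 rad), at rest on the tray floor within 50 mm of its centre along each side; all released (all of step 1 and ((y of brush in the frame of drawer_floor above 0.02 m and y of tin in the frame of drawer_floor below -0.02 m) or (y of brush in the frame of drawer_floor below -0.02 m and y of tin in the frame of drawer_floor above 0.02 m)) and x of brush in the frame of drawer_floor between -0.08 and 0.08 m and y of brush in the frame of drawer_floor between -0.15 and 0.15 m and z of brush in the frame of drawer_floor between -0.01 and 0.01 m and angle between each of brush, tin's own z axis and vertical below 0.15 rad and contact force between brush and the fingers below 0.1 N and z of tin in the frame of drawer_floor below 0.01 m and value of joint drawer below 0.006 m and linear speed of brush below 0.03 m/s); the robot touches nothing.
It fails at once if the bottle is tipped by more than 0.6 rad (angle between bottle's own z axis and vertical above 0.6 rad).
It fails at once if the bottle is dropped or banged onto the tray (over 90 N) (contact force between bottle and tray above 90 N).
It fails at once if the tin is lifted out or knocked over (z of tin in the frame of drawer_floor above 0.03 m or angle between tin's own z axis and vertical above 0.5 rad).
It fails at once if the iron is shifted by more than 30 mm (distance of iron from where it was at the start of the episode above 0.03 m).
It fails at once if the stain-remover bottle is shifted by more than 30 mm or tipped (distance of stain_bottle from where it was at the start of the episode above 0.03 m or angle between stain_bottle's own z axis and vertical above 0.5 rad).
It also fails if it takes over 72 s, if anything falls off the work surface, if the arm or the gripper's body presses on something with over 40 N, if the wrist force passes 120 N, or if a joint passes its speed limit or range.

### The arm

A 6-joint arm with a two-finger parallel gripper is mounted at the origin on the work surface. World frame = base frame: x ahead of the robot, y to its left, z up, the work surface at z = 0. Lengths are in m, angles in degrees, forces in N, time in s.
With the tool pointing down it reaches from about 0.375 to 0.9 m from the base axis. Payload 3.1 kg.
Tool frame: the origin (TCP) lies at the very end of the fingers, on their centre line; the grasp point (between the pads) lies 19 mm behind it; z points along the fingers, y is the line along which they close (so a half turn about z gives the same grasp; the last joint's range is limited). The gripper opens to 87 mm and grips with 3 to 60 N. Pads are 19 mm wide; open, the fingers measure 117 mm over their backs; the gripper's body (75 mm by 190 mm) begins 51 mm behind the grasp point.
Start: joints at [-81.675, 30.224, 82.088, -0, 67.689, -10.227], TCP at [0.199, -0.592, 0.223] pointing down, gripper open.
Joint ranges: [-176.69, 176.69], [-43.24, 126.21], [12.49, 139.97], [-82, 262], [0, 151.66], [-163.58, 163.58]. Speed limits (degrees/s): [159.86, 159.86, 180, 180, 180, 180].

### API

Orientations are given as a 3x3 rotation matrix whose columns are the frame's x, y, z axes.
In Python, from rig import bot, imaging gives the robot as it stands.
- The arm moves only by the tool drive_tool, never from a script. Its argument "deltas" is text: rows parted by semicolons, each of 5 numbers parted by spaces: the finger opening in mm, from 0 to 87, then the shift along the world's x, y, z in mm, then the turn about the world's z in rad. In form: jaw dx dy dz twist; .... A call has 1 to 12 rows; each row is the pose to reach, as a shift and turn from the pose commanded when the call began; what a row does not reach only later rows make up. A row lasts 1/10 s, in which the tool goes at most 50 mm and 8.59 degrees, less where a joint would pass 70% of its speed; a pose out of reach is approached as far as the arm can. A call with a gripper value outside its range is refused whole. The fingers move at their own pace and stop on an object; the grip force is fixed at half the most. Time passes only in rows, so rows that repeat a pose let the fingers close. It gives the time, the measured TCP pose, the force, the opening and the grip force at its end, in the units of the state.
- bot.read_state(): the state, without advancing time (a new reading comes with each control period).
- imaging.capture(name): name is "side" or "top"; returns the picture (400x640x3 uint8, red, green, blue); there is no depth.
- imaging.camera_model(name): a dict with "fx", "fy", "cx", "cy" (pixels), "T" (4x4, takes a point from camera to world coordinates). Camera axes: x right, y down, z forward; pixel columns grow to the right and rows downward; lengths in m; the calibration is good to about 2 mm. A picture is of the moment at which its call begins. camera_model takes no time and is no camera call.
- bot.hand_in(): hands the job in; it is judged then, once.
The state is a dict: "time_s": time; "joint_positions": joint angles; "qvel": joint speeds; "tau": joint torques, N m; "position": TCP position; "tcp_rot": TCP orientation; "force": force on the tool from outside, world axes, zero at the start; "moment": the same for the moment, N m; "opening": opening from 0.0 (shut) to 1.0 (fully open); "grasp_force": force on a finger pad.
Only numpy, scipy, OpenCV 4.12 (cv2) and the standard library are available. Lean on these libraries where they do the work, as an engineer would, in place of code of your own. Each camera call takes 0.05 s, during which the arm holds its last target. There are 200 camera calls.

## Working session

There is one attempt and no reset: what is moved stays moved. The work goes in short steps, Python scripts to look and compute and a tool call to move; the robot and the scene stay as the last step left them, time stands still between calls to the robot, and variables do not carry over. Pictures are saved under pics/ and viewed, at most 10 in all, crops included, and the job is handed in when it is done.

Besides the shell and the picture viewer there is one more tool, called after ">>>" in YAML: its name, and indented under it one key for each argument. drive_tool: Moves the arm, as the interface text tells. Its arguments: {"type":"object","properties":{"deltas":{"type":"string"}},"required":["deltas"]}

```bash
mkdir -p pics
cat > h.py <<'E'
from rig import bot, imaging
import numpy as np, cv2
def snap(n,f):
    im=imaging.capture(n); cv2.imwrite('pics/'+f,cv2.cvtColor(im,cv2.COLOR_RGB2BGR)); return im
def ray(n,u,v,z):
    m=imaging.camera_model(n);T=np.array(m['T'])
    d=T[:3,:3]@np.array([(u-m['cx'])/m['fx'],(v-m['cy'])/m['fy'],1]);o=T[:3,3]
    return (o+d*(z-o[2])/d[2])[:2]
def proj(n,p):
    m=imaging.camera_model(n);T=np.linalg.inv(np.array(m['T']));q=T[:3,:3]@np.array(p)+T[:3,3]
    return m['fx']*q[0]/q[2]+m['cx'],m['fy']*q[1]/q[2]+m['cy']
E
python3 - <<'E'
from h import *
snap('top','t0.png');snap('side','s0.png')
for n in('top','side'):print(np.round(imaging.camera_model(n)['T'],3).tolist())
s=bot.read_state();print(s['position'],s['tcp_rot'],s['opening'])
E
```

```text
[[-0.016, -0.996, 0.083, 0.412], [-1.0, 0.017, 0.003, 0.032], [-0.004, -0.083, -0.997, 1.442], [0.0, 0.0, 0.0, 1.0]]
[[-0.87, -0.394, 0.295, 0.094], [-0.492, 0.674, -0.551, 0.842], [0.019, -0.625, -0.781, 1.264], [0.0, 0.0, 0.0, 1.0]]
[ 0.19878039 -0.59185123  0.22168353] [[ 9.48035488e-01  3.18164464e-01 -2.95777872e-04]
 [ 3.18164430e-01 -9.48033601e-01  1.91997413e-03]
 [ 3.30460180e-04 -1.91430961e-03 -9.99998113e-01]] 1.0002700656252745
```

View pics/t0.png

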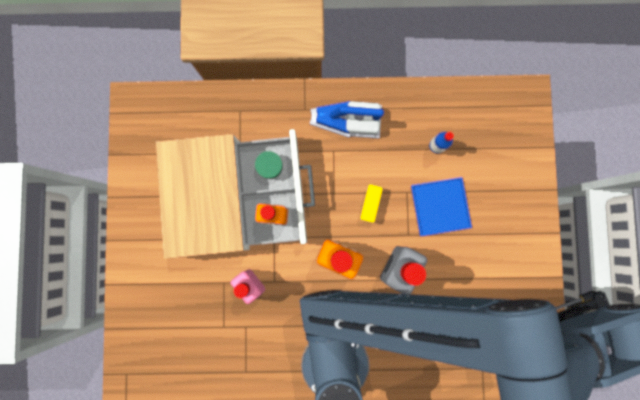

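View pics/s0.png

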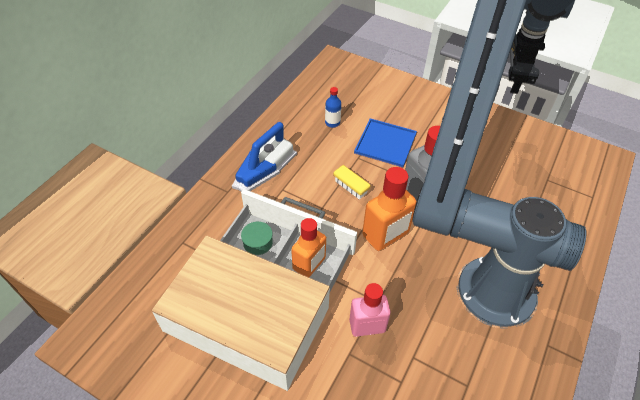

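The top view shows the task bottle in the near compartment (cap about (268,213)), tin (268,165), brush (371,203), tray (441,206). The decoys are a bigger orange bottle (340,260), a grey one (405,270) and a pink one (245,287). Next I measure.

```bash
cat >> h.py <<'E'
def blob(hsv,lo,hi,near):
    m=cv2.inRange(hsv,np.array(lo),np.array(hi));c,_=cv2.findContours(m,0,2)
    c=[x for x in c if cv2.contourArea(x)>30]
    f=lambda x:np.hypot(*(np.array(cv2.minAreaRect(x)[0])-near))
    return min(c,key=f)
def rect(n,c,z):
    b=cv2.boxPoints(cv2.minAreaRect(c));w=np.array([ray(n,*p,z) for p in b])
    e=w[1]-w[0];g=w[2]-w[1];L,S=(e,g) if np.hypot(*e)>np.hypot(*g) else (g,e)
    return w.mean(0).round(4),np.hypot(*L).round(3),np.hypot(*S).round(3),np.degrees(np.arctan2(L[1],L[0])).round(1)%180
E
python3 - <<'E'
from h import *
im=imaging.capture('top');h=cv2.cvtColor(im,cv2.COLOR_RGB2HSV)
Y=([22,150,150],[33,255,255]);B=([105,150,80],[125,255,255]);R=([0,200,100],[4,255,255])
print('brush',rect('top',blob(h,*Y,(371,203)),.045))
print('tray',rect('top',blob(h,*B,(441,206)),.01))
print('green',rect('top',blob(h,[60,60,30],[90,255,255],(268,165)),.06))
for p,z in(((268,213),.204),((342,260),.25),((413,273),.25)):
    c=blob(h,*R,p);print('cap',rect('top',c,z),cv2.minAreaRect(c))
o=blob(h,[5,180,120],[15,255,255],(270,214));print('body',rect('top',o,.129))
W=blob(h,[0,0,195],[180,25,255],(300,188));print('panel',rect('top',W,.106),cv2.minAreaRect(W))
s=imaging.capture('side');hs=cv2.cvtColor(s,cv2.COLOR_RGB2HSV)
c=blob(hs,*R,(309,228));print('side cap',rect('side',c,.182),cv2.boundingRect(c),proj('side',(.4,.2,.2)))
def tri(a,b):
    A=[];
    for n,(u,v) in(('top',a),('side',b)):
        p=ray(n,u,v,0);q=ray(n,u,v,.5);A.append((np.r_[p,0],(np.r_[q,.5]-np.r_[p,0])))
    M=np.c_[A[0][1],-A[1][1]];t=np.linalg.lstsq(M,A[1][0]-A[0][0],rcond=None)[0]
    return (A[0][0]+A[0][1]*t[0]).round(3),(A[1][0]+A[1][1]*t[1]).round(3)
print('tri',tri((342,260),(397,182)))
print('roof corners',[ray('top',*p,.12).round(3) for p in((157,142),(234,136),(244,249),(166,258))])
cv2.imwrite('pics/z.png',cv2.cvtColor(cv2.resize(im[120:270,225:425],None,fx=4,fy=4,interpolation=2),cv2.COLOR_RGB2BGR))
E
```

```text
brush (array([ 0.5172, -0.1244]), np.float64(0.12), np.float64(0.049), np.float64(164.6))
tray (array([ 0.5051, -0.3574]), np.float64(0.169), np.float64(0.165), np.float64(99.1))
green (array([0.6465, 0.2045]), np.float64(0.084), np.float64(0.084), np.float64(179.5))
cap (array([0.4834, 0.1881]), np.float64(0.036), np.float64(0.034), np.float64(44.30000000000001)) ((267.7500305175781, 212.25003051757812), (12.727922439575195, 12.020814895629883), 45.0)
cap (array([ 0.3459, -0.0159]), np.float64(0.054), np.float64(0.052), np.float64(25.5)) ((341.10003662109375, 260.70001220703125), (20.124608993530273, 19.230182647705078), 63.43495178222656)
cap (array([ 0.3084, -0.2109]), np.float64(0.062), np.float64(0.056), np.float64(89.1)) ((413.5, 273.5), (21.0, 23.0), 90.0)
body (array([0.4823, 0.1855]), np.float64(0.09), np.float64(0.054), np.float64(81.4))
panel (array([0.5681, 0.1452]), np.float64(0.35), np.float64(0.098), np.float64(3.6999999999999886)) ((285.5343933105469, 186.93849182128906), (112.67357635498047, 31.296043395996094), 85.51539611816406)Traceback (most recent call last):
  File "<stdin>", line 12, in <module>
  File "h.py", line 16, in blob
    return min(c,key=f)
ValueError: min() iterable argument is empty
```

Run:
```python
from h import *
im=imaging.capture('top');s=imaging.capture('side')
print('roof corners',[ray('top',*p,.12).round(3) for p in((157,142),(234,136),(244,249),(166,258))])
print('panel ends',[ray('top',*p,.106).round(3) for p in((291,133),(297,132),(307,242),(301,243))])
print('big cap z guess',[ray('side',397,182,z).round(3) for z in(.2,.25,.3)],[ray('top',341,260.7,z).round(3) for z in(.2,.25,.3)])
print('bottle cap',[ray('side',309,228,z).round(3) for z in(.17,.182,.2)])
a=cv2.resize(im[120:270,225:425],None,fx=3,fy=3,interpolation=2);b=cv2.resize(s[0:120,480:600],None,fx=3.75,fy=3.75,interpolation=2)
a=cv2.resize(im[125:250,225:325],None,fx=3.6,fy=3.6,interpolation=2)[:450]
cv2.imwrite('pics/z.png',cv2.cvtColor(np.hstack([a[:,:350],b]),cv2.COLOR_RGB2BGR))
```

```text
roof corners [array([0.711, 0.539]), array([0.725, 0.301]), array([0.378, 0.271]), array([0.355, 0.506])]
panel ends [array([0.735, 0.126]), array([0.738, 0.108]), array([0.396, 0.081]), array([0.393, 0.1  ])]
big cap z guess [array([ 0.349, -0.052]), array([ 0.337, -0.01 ]), array([0.325, 0.032])] [array([ 0.343, -0.018]), array([ 0.346, -0.016]), array([ 0.349, -0.014])]
bottle cap [array([0.488, 0.179]), array([0.484, 0.186]), array([0.477, 0.197])]
```

View pics/z.png

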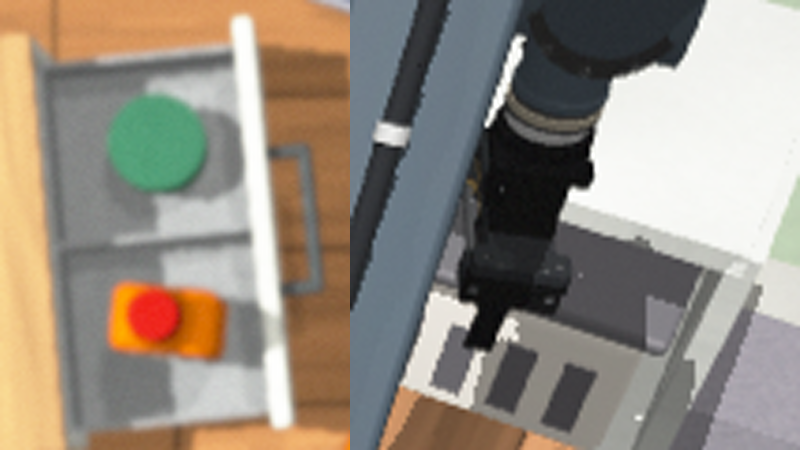

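>>> drive_tool:
  deltas: "87 0 0 50 0; 87 0 0 100 0; 87 0 0 150 0; 87 0 0 150 0"

```text
time_s: 0.7
position: [0.1996, -0.5963, 0.3817]
tcp_rot: [[0.948, 0.318, 0.003], [0.318, -0.948, -0.017], [-0.003, 0.017, -1.0]]
force: [0.7, 0.6, -0.0]
opening: 0.999
grasp_force: 0.0
```

The crop shows the drawer open with the bottle in the near compartment, the tin in the far one and the divider between them. The gripper's wide block lies across the fingers. I approach by way of a point over the tray.

>>> drive_tool:
  deltas: "87 35 35 0 0;87 70 70 0 0;87 105 105 0 0;87 140 140 0 0;87 175 175 0 0;87 210 210 0 0;87 245 245 0 0;87 270 280 0 0;87 290 315 0 0;87 300 350 0 0;87 300 390 0 0;87 300 430 0 0"

```text
time_s: 1.9
position: [0.4988, -0.1608, 0.3718]
tcp_rot: [[0.948, 0.318, -0.001], [0.318, -0.948, 0.001], [-0.001, -0.001, -1.0]]
force: [0.3, 0.1, -0.4]
opening: 0.998
grasp_force: 0.0
```

>>> drive_tool:
  deltas: "87 0 45 0 0;87 0 90 0 0;87 0 135 0 0;87 0 180 0 0;87 -5 225 0 0;87 -10 265 0 0;87 -16 305 0 0;87 -16 335 0 0;87 -16 349 0 0;87 -16 349 0 0;87 -16 349 0 0;87 -16 349 0 0"

```text
time_s: 3.1
position: [0.4831, 0.1851, 0.3724]
tcp_rot: [[0.949, 0.316, -0.0], [0.316, -0.949, -0.001], [-0.001, 0.001, -1.0]]
force: [0.2, -0.1, -0.4]
opening: 1.0
grasp_force: 0.0
```

>>> drive_tool:
  deltas: "87 0 1 -40 0;87 0 1 -80 0;87 0 1 -120 0;87 0 1 -150 0;87 0 1 -175 0;87 0 1 -195 0;87 0 1 -206 0;87 0 1 -206 0;87 0 1 -206 0"

```text
time_s: 4.0
position: [0.4837, 0.187, 0.1671]
tcp_rot: [[0.948, 0.317, 0.001], [0.317, -0.948, 0.0], [0.001, 0.0, -1.0]]
force: [0.9, -1.2, 1.3]
opening: 0.999
grasp_force: 0.0
```

>>> drive_tool:
  deltas: "40 0 0 0 0;30 0 0 0 0;20 0 0 0 0;20 0 0 0 0;20 0 0 0 0;20 0 0 0 0;20 0 0 0 0;20 0 0 0 0"

```text
time_s: 4.8
position: [0.4827, 0.1878, 0.1665]
tcp_rot: [[0.948, 0.318, -0.0], [0.318, -0.948, 0.001], [-0.0, -0.001, -1.0]]
force: [0.6, 1.5, 0.7]
opening: 0.477
grasp_force: 30.0
```

>>> drive_tool:
  deltas: "20 0 0 8 0;20 0 0 25 0;20 0 0 45 0;20 0 0 70 0;20 0 0 95 0;20 0 0 120 0;20 0 0 140 0;20 0 0 155 0;20 0 0 160 0;20 0 0 160 0"

```text
time_s: 5.8
position: [0.4828, 0.1873, 0.3268]
tcp_rot: [[0.948, 0.318, 0.001], [0.318, -0.948, -0.0], [0.0, 0.0, -1.0]]
force: [0.6, 0.1, -4.9]
opening: 0.473
grasp_force: 30.0
```

>>> drive_tool:
  deltas: "20 0 -8 0 0;20 0 -25 0 0;20 0 -50 0 0;20 0 -80 0 0;20 0 -110 0 0;20 0 -140 0 0;20 0 -170 0 0;20 0 -200 0 0;20 5 -230 0 0;20 10 -260 0 0;20 15 -290 0 0;20 20 -320 0 0"

```text
time_s: 7.0
position: [0.5018, -0.134, 0.3251]
tcp_rot: [[0.948, 0.318, -0.003], [0.318, -0.948, 0.001], [-0.003, -0.002, -1.0]]
force: [0.5, -0.0, -3.9]
opening: 0.474
grasp_force: 30.1
```

>>> drive_tool:
  deltas: "20 2 -30 0 0;20 2 -60 0 0;20 2 -90 0 0;20 2 -120 0 0;20 2 -150 0 0;20 2 -180 0 0;20 2 -203 0 0;20 2 -218 0 0;20 2 -224 0 0;20 2 -224 0 0;20 2 -224 0 0;20 2 -224 0 0"

```text
time_s: 8.2
position: [0.5049, -0.3551, 0.3266]
tcp_rot: [[0.948, 0.319, -0.0], [0.319, -0.948, 0.001], [0.0, -0.001, -1.0]]
force: [0.1, -0.2, -4.6]
opening: 0.474
grasp_force: 30.1
```

Run:
```python
from h import *
a=snap('top','t1.png');s=snap('side','s1.png')
cv2.imwrite('pics/z1.png',cv2.cvtColor(np.hstack([cv2.resize(x,None,fx=2,fy=2) for x in(a[120:280,340:540],s[20:180,300:500])]),cv2.COLOR_RGB2BGR))
```

```text
(no output)
```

View pics/z1.png

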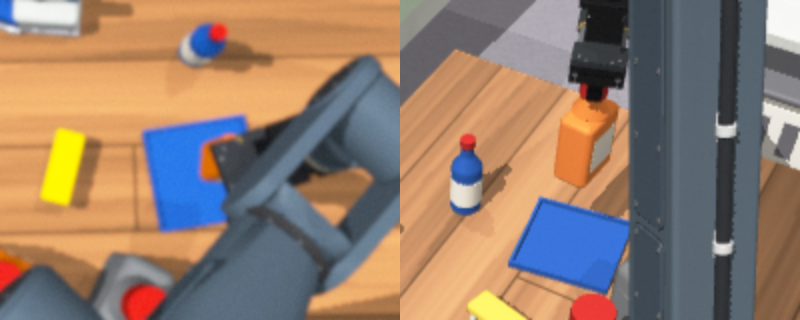

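The bottle hangs upright over the tray (bottle at about crop (590,140), tray below it). I lower it.

>>> drive_tool:
  deltas: "20 0 0 -15 0;20 0 0 -40 0;20 0 0 -65 0;20 0 0 -90 0;20 0 0 -115 0;20 0 0 -135 0;20 0 0 -148 0;20 0 0 -156 0;20 0 0 -160 0;20 0 0 -162 0;20 0 0 -164 0;20 0 0 -164 0"

```text
time_s: 9.5
position: [0.5051, -0.3567, 0.1631]
tcp_rot: [[0.948, 0.318, 0.001], [0.318, -0.948, -0.001], [0.0, 0.001, -1.0]]
force: [0.5, -0.2, -4.0]
opening: 0.474
grasp_force: 30.1
```

>>> drive_tool:
  deltas: "20 0 0 -1 0;20 0 0 -2 0;20 0 0 -3 0;20 0 0 -4 0;20 0 0 -4 0;20 0 0 -4 0"

```text
time_s: 10.1
position: [0.5048, -0.3565, 0.1585]
tcp_rot: [[0.948, 0.318, -0.0], [0.318, -0.948, 0.0], [-0.0, -0.0, -1.0]]
force: [0.5, 0.2, -4.2]
opening: 0.474
grasp_force: 30.1
```

>>> drive_tool:
  deltas: "20 0 0 -0.5 0;20 0 0 -1 0;20 0 0 -1.5 0;20 0 0 -1.5 0;20 0 0 -1.5 0"

```text
time_s: 10.6
position: [0.505, -0.3565, 0.1576]
tcp_rot: [[0.948, 0.318, 0.0], [0.318, -0.948, -0.0], [0.0, 0.0, -1.0]]
force: [0.4, 0.8, 1.2]
opening: 0.477
grasp_force: 30.1
```

Contact made (the load came off). Release, then go straight up.

>>> drive_tool:
  deltas: "50 0 0 0 0;60 0 0 0 0;70 0 0 0 0;87 0 0 0 0;87 0 0 0 0;87 0 0 0 0;87 0 0 0 0;87 0 0 0 0"

```text
time_s: 11.4
position: [0.5049, -0.3565, 0.157]
tcp_rot: [[0.948, 0.318, 0.0], [0.318, -0.948, -0.0], [-0.0, 0.0, -1.0]]
force: [0.4, 0.4, 0.2]
opening: 0.989
grasp_force: 0.0
```

>>> drive_tool:
  deltas: "87 0 0 20 0;87 0 0 50 0;87 0 0 80 0;87 0 0 120 0;87 0 0 160 -0.1;87 0 40 165 -0.2;87 5 80 165 -0.3;87 5 120 165 -0.4;87 10 160 165 -0.5;87 12 200 165 -0.592;87 12 232 165 -0.592;87 12 232 165 -0.592"

```text
time_s: 12.6
position: [0.5161, -0.1204, 0.3222]
tcp_rot: [[0.966, -0.26, -0.001], [-0.26, -0.966, 0.002], [-0.001, -0.002, -1.0]]
force: [0.2, -0.2, -0.0]
opening: 0.999
grasp_force: 0.0
```

Run:
```python
from h import *
a=snap('top','t2.png');s=snap('side','s2.png')
cv2.imwrite('pics/z2.png',cv2.cvtColor(np.hstack([cv2.resize(x,None,fx=2,fy=2) for x in(a[120:280,340:540],s[60:220,300:500])]),cv2.COLOR_RGB2BGR))
h=cv2.cvtColor(a,cv2.COLOR_RGB2HSV)
R=([0,200,100],[4,255,255])
try: print(rect('top',blob(h,*R,proj('top',(.505,-.357,.195))),.195))
except Exception as e:print(e)
```

```text
(array([ 0.5044, -0.3478]), np.float64(0.04), np.float64(0.029), np.float64(89.0))
```

View pics/z2.png

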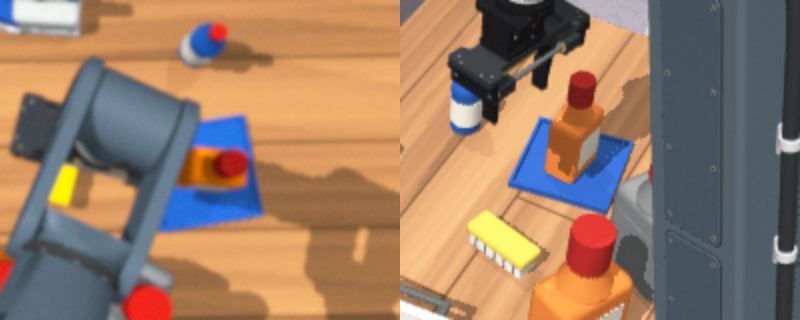

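Bottle stands upright on the tray, and the gripper is over the brush with its wide side along the finger line. Next I grasp the brush.

>>> drive_tool:
  deltas: "87 0 0 -50 0;87 0 0 -100 0;87 0 0 -150 0;87 0 0 -195 0;87 0 0 -235 0;87 0 0 -265 0;87 0 0 -285 0;87 0 0 -298 0;87 0 0 -304 0;87 0 0 -304 0"

```text
time_s: 13.7
position: [0.517, -0.1252, 0.0177]
tcp_rot: [[0.964, -0.266, -0.0], [-0.266, -0.964, 0.0], [-0.0, 0.0, -1.0]]
force: [1.1, 0.3, 0.4]
opening: 0.998
grasp_force: 0.0
```

>>> drive_tool:
  deltas: "60 0 0 0 0;45 0 0 0 0;35 0 0 0 0;30 0 0 0 0;30 0 0 0 0;30 0 0 0 0;30 0 0 0 0"

```text
time_s: 14.4
position: [0.517, -0.1247, 0.0183]
tcp_rot: [[0.964, -0.265, 0.0], [-0.265, -0.964, -0.0], [0.0, 0.0, -1.0]]
force: [-0.6, -0.7, 2.6]
opening: 0.549
grasp_force: 30.0
```

>>> drive_tool:
  deltas: "30 0 0 15 0;30 0 0 50 0;30 0 0 90 0;30 0 0 130 0;30 0 0 170 0;30 0 0 210 0;30 0 0 240 0;30 0 0 250 0;30 0 30 250 0.1;30 0 65 250 0.22;30 0 100 250 0.34;30 0 135 250 0.46"

```text
time_s: 15.6
position: [0.5155, 0.0119, 0.2661]
tcp_rot: [[0.981, 0.195, -0.004], [0.195, -0.981, 0.001], [-0.003, -0.002, -1.0]]
force: [0.5, 0.1, -1.6]
opening: 0.55
grasp_force: 30.0
```

>>> drive_tool:
  deltas: "30 -5 30 0 0.13;30 -10 60 0 0.26;30 -15 90 0 0.39;30 -20 120 0 0.52;30 -30 140 0 0.65;30 -37 160 0 0.78;30 -37 177 0 0.91;30 -37 177 0 1.04;30 -37 177 0 1.17;30 -37 177 0 1.3;30 -37 177 0 1.43;30 -37 177 0 1.458"

```text
time_s: 16.8
position: [0.4787, 0.1874, 0.2662]
tcp_rot: [[-0.08, 0.997, -0.004], [0.997, 0.08, -0.001], [-0.0, -0.004, -1.0]]
force: [0.3, 0.8, -0.9]
opening: 0.55
grasp_force: 30.0
```

>>> drive_tool:
  deltas: "30 0 0 -20 0;30 0 0 -55 0;30 0 0 -90 0;30 0 0 -120 0;30 0 0 -130 0;30 0 0 -130 0;30 0 0 -130 0"

```text
time_s: 17.5
position: [0.4806, 0.1876, 0.1386]
tcp_rot: [[-0.078, 0.997, 0.001], [0.997, 0.078, 0.0], [0.0, 0.001, -1.0]]
force: [0.4, 0.6, -1.7]
opening: 0.551
grasp_force: 30.0
```

Run:
```python
from h import *
a=snap('top','t3.png');s=snap('side','s3.png')
cv2.imwrite('pics/z3.png',cv2.cvtColor(np.hstack([cv2.resize(x,None,fx=2,fy=2) for x in(a[110:270,200:400],s[150:310,200:400])]),cv2.COLOR_RGB2BGR))
```

```text
(no output)
```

View pics/z3.png

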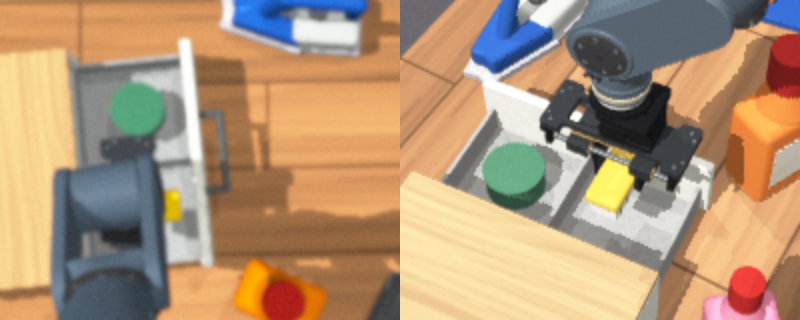

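The brush is aligned lengthwise over the near compartment, clear of the divider and the panel. I lower it.

>>> drive_tool:
  deltas: "30 0 0 -20 0;30 0 0 -45 0;30 0 0 -70 0;30 0 0 -85 0;30 0 0 -95 0;30 0 0 -101 0;30 0 0 -104 0;30 0 0 -105 0;30 0 0 -106 0;30 0 0 -106 0;30 0 0 -106 0"

```text
time_s: 18.7
position: [0.4801, 0.1876, 0.0324]
tcp_rot: [[-0.079, 0.997, 0.001], [0.997, 0.079, 0.0], [0.0, 0.001, -1.0]]
force: [-0.1, -0.2, -1.6]
opening: 0.548
grasp_force: 30.0
```

>>> drive_tool:
  deltas: "30 0 0 -0.5 0;30 0 0 -1 0;30 0 0 -1 0;52 0 0 -1 0;65 0 0 -1 0;75 0 0 -1 0;75 0 0 -1 0;75 0 0 -1 0;75 0 0 -1 0;75 0 0 -1 0"

```text
time_s: 19.7
position: [0.4798, 0.1875, 0.0309]
tcp_rot: [[-0.079, 0.997, -0.0], [0.997, 0.079, -0.0], [-0.0, -0.0, -1.0]]
force: [-0.2, -0.5, -0.5]
opening: 0.858
grasp_force: 0.0
```

>>> drive_tool:
  deltas: "75 0 0 20 0;75 0 0 60 0;75 0 0 100 0;75 0 0 145 0;75 0 0 190 0;75 0 0 235 0;30 0 -40 240 0;0 10 -85 240 0;0 25 -130 240 0;0 45 -170 240 0;0 60 -200 240 0;0 65 -200 240 0"

```text
time_s: 20.9
position: [0.5466, -0.0165, 0.271]
tcp_rot: [[-0.074, 0.997, 0.002], [0.997, 0.074, -0.002], [-0.002, 0.001, -1.0]]
force: [-0.3, 0.8, -0.2]
opening: 0.402
grasp_force: 0.0
```

Run:
```python
from h import *
a=snap('top','t4.png');s=snap('side','s4.png')
h=cv2.cvtColor(a,cv2.COLOR_RGB2HSV)
try: print(rect('top',blob(h,[22,150,120],[33,255,255],proj('top',(.48,.188,.059))),.059))
except Exception as e:print(e)
cv2.imwrite('pics/z4.png',cv2.cvtColor(np.hstack([cv2.resize(x,None,fx=2,fy=2) for x in(a[110:270,200:400],s[150:310,200:400])]),cv2.COLOR_RGB2BGR))
```

```text
(array([0.4804, 0.1872]), np.float64(0.118), np.float64(0.048), np.float64(94.5))
```

View pics/z4.png

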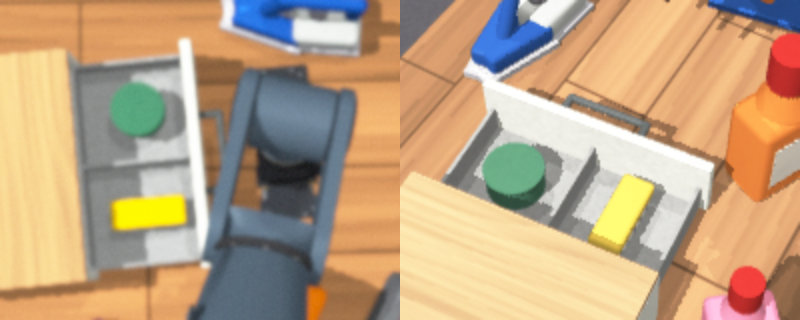

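The brush lies flat and released in the near compartment, and the tin stands in its own. I lower the closed fingers in front of the handle bar.

>>> drive_tool:
  deltas: "0 31 0 -40 0;0 31 0 -90 0;0 31 0 -130 0;0 31 0 -170 0;0 31 0 -200 0;0 31 0 -209 0;0 31 0 -209 0;0 31 0 -209 0"

```text
time_s: 21.8
position: [0.5767, -0.0119, 0.0634]
tcp_rot: [[-0.08, 0.997, 0.002], [0.997, 0.08, -0.0], [-0.0, 0.002, -1.0]]
force: [0.7, -0.2, -0.1]
opening: 0.004
grasp_force: 0.0
```

>>> drive_tool:
  deltas: "0 -2 20 0 0;0 -3 35 0 0;0 -4 48 0 0;0 -4 55 0 0;0 -5 62 0 0;0 -6 70 0 0;0 -6 78 0 0;0 -7 86 0 0;0 -7 94 0 0;0 -8 102 0 0;0 -9 110 0 0;0 -9 118 0 0"

```text
time_s: 23.0
position: [0.5666, 0.1062, 0.062]
tcp_rot: [[-0.079, 0.997, -0.001], [0.997, 0.079, -0.0], [0.0, -0.001, -1.0]]
force: [-0.3, -1.7, 1.8]
opening: 0.006
grasp_force: 1.0
```

>>> drive_tool:
  deltas: "0 -1 10 0 0;0 -2 20 0 0;0 -2 30 0 0;0 -3 40 0 0;0 -4 50 0 0;0 -5 60 0 0;0 -6 70 0 0;0 -6 79 0 0;0 -7 87 0 0;0 -7 94 0 0;0 -8 98 0 0;0 -8 100 0 0"

```text
time_s: 24.2
position: [0.5589, 0.206, 0.062]
tcp_rot: [[-0.079, 0.997, 0.0], [0.997, 0.079, 0.0], [0.0, 0.0, -1.0]]
force: [-1.0, -1.8, -0.2]
opening: 0.005
grasp_force: 0.8
```

>>> drive_tool:
  deltas: "0 0 2 0 0;0 0 4 0 0;0 -1 6 0 0;0 -1 8 0 0;0 -1 9 0 0;0 -1 10 0 0"

```text
time_s: 24.8
position: [0.558, 0.2155, 0.0621]
tcp_rot: [[-0.079, 0.997, 0.0], [0.997, 0.079, -0.0], [-0.0, 0.0, -1.0]]
force: [-0.1, -2.6, -0.6]
opening: 0.006
grasp_force: 0.8
```

>>> drive_tool:
  deltas: "0 0 1 0 0;0 0 2 0 0;0 0 3 0 0;0 0 3 0 0"

```text
time_s: 25.2
position: [0.5577, 0.2187, 0.062]
tcp_rot: [[-0.079, 0.997, -0.0], [0.997, 0.079, 0.0], [0.0, -0.0, -1.0]]
force: [-1.0, -1.1, -0.1]
opening: 0.005
grasp_force: 0.4
```

>>> drive_tool:
  deltas: "0 0 1 0 0;0 0 2 0 0;0 0 3 0 0;0 0 3 0 0"

```text
time_s: 25.6
position: [0.5578, 0.2217, 0.062]
tcp_rot: [[-0.079, 0.997, -0.0], [0.997, 0.079, 0.0], [0.0, -0.0, -1.0]]
force: [-0.5, -1.2, -0.2]
opening: 0.003
grasp_force: 0.4
```

>>> drive_tool:
  deltas: "0 0 1 0 0;0 0 2 0 0;0 0 3 0 0;0 0 3 0 0"

```text
time_s: 26.0
position: [0.5577, 0.2232, 0.062]
tcp_rot: [[-0.08, 0.997, -0.001], [0.997, 0.08, -0.002], [-0.002, -0.001, -1.0]]
force: [-0.9, -5.9, 0.6]
opening: 0.007
grasp_force: 2.9
```

>>> drive_tool:
  deltas: "0 0 1 0 0;0 0 2 0 0;0 0 2 0 0"

```text
time_s: 26.3
position: [0.5576, 0.2234, 0.0621]
tcp_rot: [[-0.081, 0.997, -0.002], [0.997, 0.081, -0.005], [-0.005, -0.002, -1.0]]
force: [-0.8, -10.8, 1.2]
opening: 0.003
grasp_force: 5.7
```

It has hit the end stop: the force rises and the position holds. Back off and check.

>>> drive_tool:
  deltas: "0 0 -15 0 0;0 0 -45 0 0;0 0 -80 0 0;0 0 -110 30 0;0 0 -140 70 0;0 0 -170 110 0;0 0 -200 150 0;0 0 -230 190 0;0 0 -260 200 0;0 0 -280 200 0;0 0 -280 200 0;0 0 -280 200 0"

```text
time_s: 27.5
position: [0.5578, -0.0534, 0.262]
tcp_rot: [[-0.077, 0.997, 0.001], [0.997, 0.077, 0.001], [0.001, 0.001, -1.0]]
force: [0.1, 0.3, 0.5]
opening: 0.003
grasp_force: 0.0
```

Run:
```python
from h import *
a=snap('top','t5.png');s=snap('side','s5.png')
cv2.imwrite('pics/z5.png',cv2.cvtColor(np.hstack([a[80:300,130:500],s[80:300,150:500]]),cv2.COLOR_RGB2BGR))
```

```text
(no output)
```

View pics/z5.png

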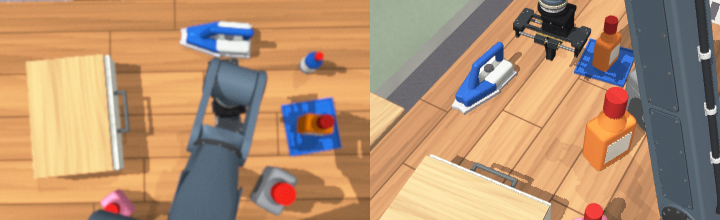

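The drawer is shut against the cabinet and the bottle stands on the tray. The iron and stain bottle are undisturbed, and the arm is clear.

```bash
python3 -c "
from rig import bot
print(bot.hand_in())"
```

```text
the job is handed in; nothing more can be done
None
```

I handed the job in at about 27.6 s: the bottle is upright on the tray, the brush is flat in the compartment the bottle came from, the drawer is pushed to its end stop, and the iron, stain bottle and tin look undisturbed; no verdict came back.

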